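# Load a print carrier into the UV curing unit and lower the hood

## Robot

A 6-joint arm with a two-finger parallel gripper is mounted at the origin on the work surface. World frame = base frame: x ahead of the robot, y to its left, z up, the work surface at z = 0. Lengths are in m, angles in rad, forces in N, time in s.
With the tool pointing down it reaches from about 0.3 to 0.775 m from the base axis. Payload 14.6 kg.
Tool frame: the origin (TCP) lies at the very end of the fingers, on their centre line; the grasp point (between the pads) lies 19 mm behind it; z points along the fingers, y is the line along which they close (so a half turn about z gives the same grasp; the last joint's range is limited). The gripper opens to 94 mm and grips with 3 to 60 N. Pads are 16 mm wide; open, the fingers measure 119 mm over their backs; the gripper's body (75 mm by 177 mm) begins 78 mm behind the grasp point.
Start: joints at [1.268, 0.3, 1.521, -0, 1.321, -0.067], TCP at [0.128, 0.535, 0.205] pointing down, gripper open.
Joint ranges: [-3.03, 3.03], [-0.79, 2.21], [0.23, 2.52], [-1.04, 4.18], [0, 3.07], [-2.55, 2.55]. Speed limits (rad/s): [2.22, 2.22, 2.57, 3.14, 3.14, 3.14].

## Interface

Orientations are given as [roll, pitch, yaw] about the fixed x, y, z axes, in that order (R = Rz(yaw) Ry(pitch) Rx(roll)).
In Python, from station import ctrl gives the robot as it stands. The module is installed in compiled form; this text tells all that it offers.
- The arm moves only by the tool play_rows, never from a script. Its argument "commands" is a list of rows, each a list of 7 numbers: the shift along the tool's x, y, z in m, then the turn, a rotation vector about the tool's x, y, z in degrees, then the closure, from -1 (fully open) to 1 (shut). A call has 1 to 20 rows; each row shifts and turns the commanded pose from where the row before left it, along the tool's axes as they then stand; what a row does not reach is not made up. A row lasts 1/12 s, in which the tool goes at most 41.7 mm and 7.16 degrees, less where a joint would pass 70% of its speed; a pose out of reach is approached as far as the arm can. A call is refused whole if a number of a shift passes 0.0417 or a number of a turn 7.16, either way. A call with a gripper value outside its range is refused whole. The fingers move at their own pace and stop on an object; "force" is the grip in N (left out, the last holds). Time passes only in rows, so rows that do not move let the fingers close. It gives the time, the measured TCP pose, the force, the opening and the grip force at its end, in the units of the state.
- ctrl.get_obs(): the state, without advancing time (a new reading comes with each control period).
- ctrl.camera(name): name is "scene" or "top"; returns the picture (480x640x3 uint8, blue, green, red); there is no depth.
- ctrl.camera_model(name): a dict with "fx", "fy", "cx", "cy" (pixels), "rvec" (rotation vector, rad) and "tvec" (3), from world to camera coordinates, as OpenCV has them. Camera axes: x right, y down, z forward; pixel columns grow to the right and rows downward; lengths in m; the calibration is good to about 2 mm. A picture is of the moment at which its call begins. camera_model takes no time and is no camera call.
- ctrl.hand_in(): hands the job in; it is judged then, once.
The state is a dict: "time_s": time; "qpos": joint angles; "joint_vel": joint speeds; "tau": joint torques, N m; "ee_pos": TCP position; "eef_rot": TCP orientation; "force": force on the tool from outside, world axes, zero at the start; "moment": the same for the moment, N m; "grip_width": finger opening in m; "grip_force": force on a finger pad.
Only numpy, scipy, OpenCV 4.12 (cv2) and the standard library are available. Lean on these libraries where they do the work, as an engineer would, in place of code of your own. Each camera call takes 0.05 s, during which the arm holds its last target. There are 200 camera calls.

## Task

The forked bracket is next to be cured: pick up its tray and, keeping it level, set it on the bed of the curing unit under the raised hood and slide it back fully home between the guides, so that it stands against the two stops and holds in the switch lever, the bracket still standing on it. Then lower the hood gently all the way shut, without letting it drop, and let go. Leave the other tray, the one with the round flange, where it is.

Things in the scene. Friction and masses are not known exactly. Their poses are not given: they have to be found in the camera images.
- cure_unit: Fixed UV curing unit: grey plinth 293 x 224 mm, 60 mm tall, with a white hood hinged near its rear. Origin on the bench, 60 mm under tray_home; x runs from the unit's front to its rear, y to its left, z up. The plinth's front face is at x = -118 mm, its flat top is the bed, open to the front.
- tray_home (a point): Point in the bed's surface, 60 mm above the bench, under the middle of a tray that is fully home; axes as cure_unit (trays slide to +x). Two guides 8 mm high: inner faces at y = -68 and +68 mm (8 mm play each side), x = -65 to +60 mm. Two stops 14 mm high: front faces at x = +65 mm, y = -48 and +48 mm, 16 mm wide. A tray slides easily unless pressed down on the bed.
- switch_roller (a point): Roller (12 mm across, axis upright, 9 mm tall) at the free end of the thin steel lever of the tray-presence switch at the rear of the bed. At rest the roller's front stands 14 mm ahead of the stops' faces; the tray's rear edge pushes it back.
- switch_lever (a joint): The switch lever, rad: 0 at rest, about 0.33 when the tray stands against the stops (a tray 6 mm short of the stops gives about 0.2), limit 0.42. A light spring, below 1 N at the roller; the tray's own friction holds it.
- hood (a joint): Hood angle, rad: 0 shut on the plinth, grows as it opens, limit 1.15; starts at 0.85 to 1.05. The hood weighs about 0.7 kg; its stiff hinge holds it where it is left above about 0.8 rad, but somewhere below 0.7 rad it starts to fall shut by itself unless held.
- hood_hinge (a point): Middle of the hood's hinge line, 105 mm behind tray_home (+x), 61 mm above the bench. It turns with the hood: x points from the hood's front to its hinge (level when shut), y along the hinge to the unit's left, z out of the hood's top (up when shut). Hood: open-bottomed shell 220 long x 208 wide x 76 mm high outside, walls 4 mm.
- hood_bar (a point): Middle of the hood's bar handle: round steel bar 12 mm thick, 130 mm long, parallel to the hinge, a post at each end (118 mm free between), 40 mm out from the hood's front wall (34 mm clear gap). In the axes of hood_hinge it lies at x = -260, z = +30 mm. Gripped across its thickness it turns between the fingers. Shut, it is 91 mm above the bench.
- fork_tray_centre (a point): Centre of the tray that carries the forked bracket: aluminium, 130 long (x) x 120 mm wide (y), floor 5 mm thick, rims 14 mm high at sides and rear; about 0.3 kg. The point is mid-plan, 7 mm above the underside. x points to the tray's rear edge (the one that goes against the switch), z up. Told apart from the other, equal tray by its load.
- fork_tray_tab (a point): Grip point in that tray's tab, axes as fork_tray_centre. The tab: a plate 90 wide (y), 5 mm thick, rising 55 mm from the tray's front edge, leaning outward (-x) 30 degrees from vertical: up along it is (-0.5, 0, 0.866). The point is 37 mm up it, at x = -81, z = +28 mm from fork_tray_centre. Tab and raised hood ask for a tool tilted 30 degrees, pointing to the tray's rear.
- fork_print_centre (a point): White printed forked bracket, standing loose near the rear of its tray: base plate 50 x 90 x 8 mm with two upright round-topped prongs, 49 mm tall in all, 70 g. The point is in its middle, 25 mm above its underside (z up), about 30 mm behind the tray's centre.
- flange_tray_centre (a point): Centre of the other, equal tray, which carries the round flange; axes as fork_tray_centre. To be left alone.
- flange_print_centre (a point): White printed round flange with a round boss, 54 mm in diameter, 30 mm tall, standing on the other tray; the point is in its middle, 15 mm up.
Mind the look-alikes: they are no part of the job. Leave any green look-alike of the part that bears fork_tray_centre alone.

How it is judged:
By the outcome, as a careful person would: the job done as asked, in the order asked, and still so for the second after the job is handed in, with the robot touching nothing.
It also fails if it takes over 58 s, if anything falls off the work surface, if the arm or the gripper's body presses on something with over 40 N, if the wrist force passes 120 N, or if a joint passes its speed limit or range.

## Working session

There is one attempt and no reset: what is moved stays moved. The work goes in short steps, Python scripts to look and compute and a tool call to move; the robot and the scene stay as the last step left them, time stands still between calls to the robot, and variables do not carry over. Pictures are saved under pics/ and viewed, at most 10 in all, crops included, and the job is handed in when it is done.

Besides the shell and the picture viewer there is one more tool, called after "Emit:" as name(argument=value, ...), one argument or row to a line, values as JSON. play_rows: Moves the arm, as the interface text tells. Its arguments: {"type":"object","properties":{"commands":{"type":"array","items":{"type":"array","items":{"type":"number"}}},"force":{"type":"number"}},"required":["commands"]}

```bash
mkdir -p pics; python3 - <<'E'
from station import ctrl
import cv2
for n in("scene","top"):
    cv2.imwrite(f"pics/{n}0.png",ctrl.camera(n)); print(ctrl.camera_model(n))
print(ctrl.get_obs())
E
```

```text
{'fx': 549.71126036092, 'fy': 549.71126036092, 'cx': 310.0086725370909, 'cy': 239.62365219925294, 'rvec': array([ 2.48967566, -1.42756382,  0.2153508 ]), 'tvec': array([-0.16713783,  0.49081195,  1.10383767])}
{'fx': 544.8680896793556, 'fy': 544.8680896793556, 'cx': 314.7623727331866, 'cy': 251.7569629258623, 'rvec': array([ 2.16667501, -2.18117508,  0.05663298]), 'tvec': array([0.10620854, 0.50825287, 1.45353541])}
{'time_s': 0.1, 'qpos': array([ 1.26841383e+00,  3.00406221e-01,  1.52152054e+00, -3.67988489e-06,
        1.32072492e+00, -6.66170550e-02]), 'joint_vel': array([-0.00154245, -0.00251274, -0.00150293, -0.00088658, -0.00175538,
       -0.00149099]), 'tau': array([ 1.25610241e-03, -5.32648838e+01, -3.53285909e+01,  7.09965988e-02,
        2.34872400e-02, -7.58294777e-05]), 'ee_pos': array([0.12841328, 0.53454868, 0.20494754]), 'eef_rot': array([-3.14053574e+00, -6.69407233e-05,  2.90582809e+00]), 'force': array([ 0.69115551, -0.06934853,  0.163322  ]), 'moment': array([ 0.0094103 , -0.0099602 , -0.00624417]), 'grip_force': 0.0, 'grip_width': 0.09432974588618141}
```

View pics/scene0.png

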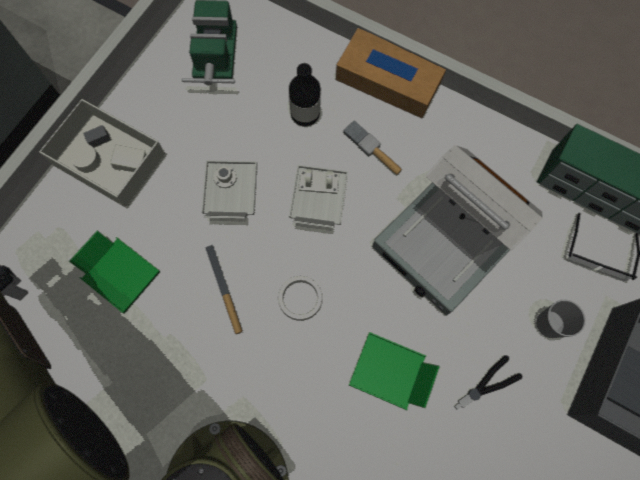

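View pics/top0.png

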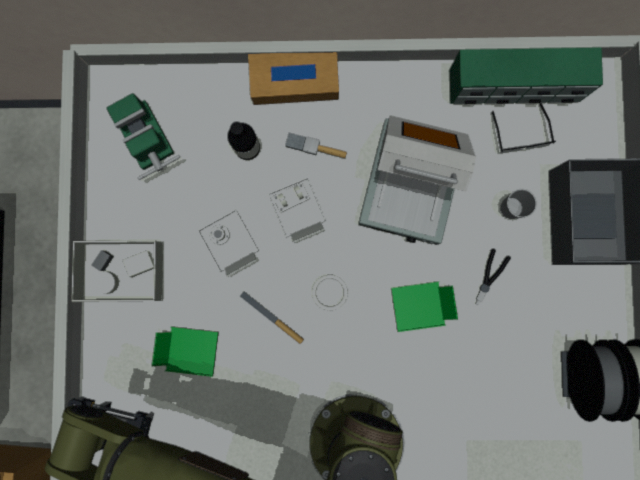

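Scene view: fork tray at (319,195), tab at about (315,225); curing unit around (450,240). Top view: fork tray at (299,210), unit around (415,190), bar at about (428,170). I'll enlarge these areas.

```bash
python3 - <<'E'
import cv2,numpy as np
s=cv2.imread("pics/scene0.png");t=cv2.imread("pics/top0.png")
def c(im,x,y,w,h,k):
    o=cv2.resize(im[y:y+h,x:x+w],None,fx=k,fy=k,interpolation=cv2.INTER_CUBIC)
    for i in range(0,w,10): cv2.line(o,(i*k,0),(i*k,6 if i%50 else 14),(0,0,255),1)
    for i in range(0,h,10): cv2.line(o,(0,i*k),(6 if i%50 else 14,i*k),(0,0,255),1)
    return o
cl=lambda im:np.clip((im.astype(float)-60)*1.5,0,255).astype(np.uint8)
cv2.imwrite("pics/trays.png",np.hstack([c(cl(s),280,155,80,80,5),c(cl(t),260,170,80,80,5)]))
cv2.imwrite("pics/unit.png",np.hstack([c(s,365,140,200,180,2)[:, :400],c(t,350,110,133,140,3)[:360]]))
E
```

```text
(no output)
```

View pics/trays.png

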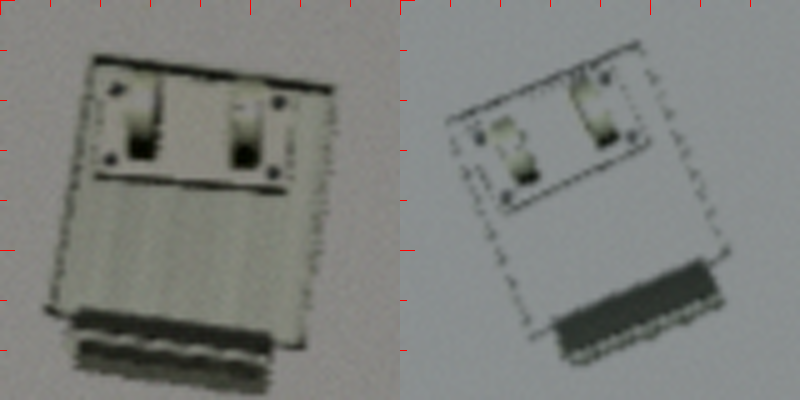

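View pics/unit.png

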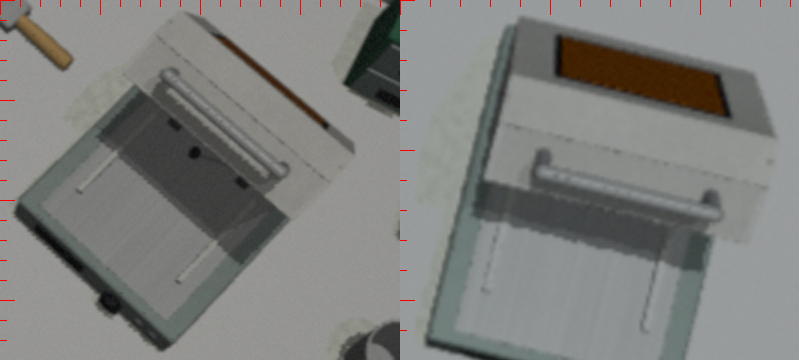

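Fork tray: corners are visible in both views (rear edge with the prongs at the top, tab at the bottom). In the unit crop the guide ends, stops, roller and bar can be picked out. I'll fit the poses.

```bash
cat >fit.py <<'E'
import numpy as np,cv2
from scipy.optimize import least_squares
from station import ctrl
M={n:ctrl.camera_model(n) for n in("scene","top")}
def proj(n,P):
    m=M[n];K=np.array([[m['fx'],0,m['cx']],[0,m['fy'],m['cy']],[0,0,1]])
    return cv2.projectPoints(np.array(P,float).reshape(-1,1,3),m['rvec'],m['tvec'],K,None)[0][:,0]
def place(p,P):
    P=np.array(P,float);c,s=np.cos(p[2]),np.sin(p[2])
    return np.c_[p[0]+c*P[:,0]-s*P[:,1],p[1]+s*P[:,0]+c*P[:,1],P[:,2]]
def bar(th,y):  # unit frame
    return [0.105-.26*np.cos(th)+ -.030*np.sin(th)*-1*1 if 0 else 0.105-.26*np.cos(th)+.030*np.sin(th), y, 0.061+.26*np.sin(th)+.030*np.cos(th)]
E
python3 - <<'E'
from fit import *
h=.060
ts={'scene':[(298.6,166.4),(347,173),(289.4,217.2),(340.4,224.4)],'top':[(269.4,194),(308,178.4),(286,237.6),(325.6,221)]}
for z in(0,.007,.014):
    P=[(.065,.06,z),(.065,-.06,z),(-.065,.06,z),(-.065,-.06,z)]
    for cams in (('scene','top'),('scene',),('top',)):
        f=lambda p:np.concatenate([(proj(n,place(p,P))-ts[n]).ravel() for n in cams])
        r=least_squares(f,[.6,.1,0]);print(z,cams,r.x.round(4),r.fun.round(1))
P=[(-.065,.070,.068),(-.065,-.070,.068)]
S=P+[(.065,.048,.074),(.065,-.048,.074)]
so=[(405,235),(455,280.5),(452.5,202.5),(486,231.5)]
to=[(379,206.7),(431.7,220)]
bs=[(449,177.5),(506,225)];bt=[(397.7,166.7),(454,181)]
def f(p):
    B=place(p,[bar(p[3],.062),bar(p[3],-.062)])
    return np.concatenate([(proj('scene',place(p,S))-so).ravel(),(proj('top',place(p,P))-to).ravel(),(proj('scene',B)-bs).ravel(),(proj('top',B)-bt).ravel()])
r=least_squares(f,[.7,-.15,-.2,.95]);print(r.x.round(4),r.fun.reshape(-1,2).round(1))
for n in M: print(n,proj(n,place(r.x,[(-.118,.112,.06),(-.118,-.112,.06),(.045,0,.069)])).round(1), proj(n,place(r.x,[bar(r.x[3],0)])).round(1))
print(place(r.x,[bar(r.x[3],0)]),place(r.x,[bar(0,0)]))
E
```

```text
0 ('scene', 'top') [0.6331 0.1523 0.3796] [-0.4  0.3  1.1  0.5  0.1  0.2  0.4  0.3 -1.5  0.1  0.  -0.6 -0.7 -0.2
  0.2  0. ]
0 ('scene',) [0.6335 0.1533 0.3815] [-0.7 -0.   0.8  0.1 -0.2 -0.1  0.2 -0.1]
0 ('top',) [0.6327 0.1509 0.3772] [-1.   0.2  0.6 -0.4 -0.2 -0.1  0.6  0.2]
0.007 ('scene', 'top') [0.6313 0.1514 0.3796] [-0.5 -0.2  1.3  0.1 -0.1  0.1  0.5  0.2 -1.5  0.3  0.3 -0.4 -0.5  0.2
  0.5  0.3]
0.007 ('scene',) [0.6311 0.152  0.3815] [-0.9 -0.2  0.9  0.  -0.4  0.1  0.3  0.1]
0.007 ('top',) [0.6316 0.1505 0.3772] [-1.1  0.1  0.7 -0.5 -0.3  0.1  0.8  0.3]
0.014 ('scene', 'top') [0.6294 0.1505 0.3796] [-0.7 -0.7  1.4 -0.3 -0.3 -0.1  0.6  0.1 -1.4  0.5  0.5 -0.3 -0.4  0.7
  0.8  0.7]
0.014 ('scene',) [0.6286 0.1507 0.3815] [-1.  -0.4  1.1 -0.1 -0.6  0.2  0.4  0.3]
0.014 ('top',) [0.6305 0.1502 0.3772] [-1.3  0.1  0.7 -0.7 -0.4  0.2  0.9  0.4]
[ 0.6664 -0.1518 -0.2548  1.0085] [[-0.1  0.6]
 [-0.6 -0.2]
 [ 0.1 -1. ]
 [ 0.6 -0.6]
 [ 0.1  0.6]
 [-0.5  0.2]
 [ 1.5  0.4]
 [-1.  -0.6]
 [ 1.   0.8]
 [-0.4 -0.1]]
scene [[373.5 240.2]
 [452.2 312.7]
 [462.9 223. ]] [[477.4 200.9]]
top [[358.5 223.2]
 [441.6 244. ]
 [415.  173.4]] [[426.1 174.2]]
[[ 0.65846131 -0.14972884  0.2969624 ]] [[ 0.51643461 -0.11272981  0.091     ]]
```

```bash
cat >go.py <<'E'
from fit import *
from scipy.spatial.transform import Rotation as Ro
TRAY=[.6313,.1512,.3796]; UNIT=[.6664,-.1518,-.2548]
def Rt(yaw,tilt=30):
    a=np.radians(tilt);s,c=np.sin(a),np.cos(a)
    return Ro.from_euler('z',yaw)*Ro.from_matrix(np.array([[0,c,s],[1,0,0],[0,s,-c]]))
def cur():
    o=ctrl.get_obs(); return np.array(o['ee_pos']),Ro.from_euler('xyz',o['eef_rot']),o
def rel(p,R):
    cp,cR,o=cur()
    print('shift in tool mm',(cR.inv().apply(np.array(p)-cp)*1e3).round(1),'rot deg',np.degrees((cR.inv()*R).as_rotvec()).round(2),
      'shift in goal tool',(R.inv().apply(np.array(p)-cp)*1e3).round(1),'F',o['force'].round(1),'w',round(o['grip_width'],4),'gf',o['grip_force'],'t',o['time_s'])
def tcp(frame,g,back=0,tilt=30): # g: grasp point in frame
    R=Rt(frame[2],tilt); return place(frame,[g])[0]+R.apply([0,0,.019-back]),R
E
python3 - <<'E'
from go import *
g=(-.083,0,.0385)
p,R=tcp(TRAY,g,.06);print(p);rel(p,R)
E
```

```text
[0.53516786 0.11284818 0.07400704]
shift in tool mm [-494.  -314.9  131.2] rot deg [-27.72 -14.3   53.46] shift in goal tool [-542.4  126.4  224.2] F [ 0.7 -0.1  0.2] w 0.0943 gf 0.0 t 0.1
```

Emit:
play_rows(
  commands=[
    [-0.0247, -0.0157, 0, 0, 0, 0, 0.49],
    [-0.0247, -0.0157, 0, 0, 0, 0, 0.49],
    [-0.0247, -0.0157, 0, 0, 0, 0, 0.49],
    [-0.0247, -0.0157, 0, 0, 0, 0, 0.49],
    [-0.0247, -0.0157, 0, 0, 0, 0, 0.49],
    [-0.0247, -0.0157, 0, 0, 0, 0, 0.49],
    [-0.0247, -0.0157, 0, 0, 0, 0, 0.49],
    [-0.0247, -0.0157, 0, 0, 0, 0, 0.49],
    [-0.0247, -0.0157, 0, 0, 0, 0, 0.49],
    [-0.0247, -0.0157, 0, 0, 0, 0, 0.49],
    [-0.0247, -0.0157, 0, 0, 0, 0, 0.49],
    [-0.0247, -0.0157, 0, 0, 0, 0, 0.49],
    [-0.0247, -0.0157, 0, 0, 0, 0, 0.49],
    [-0.0247, -0.0157, 0, 0, 0, 0, 0.49],
    [-0.0247, -0.0157, 0, 0, 0, 0, 0.49],
    [-0.0247, -0.0157, 0, 0, 0, 0, 0.49],
    [-0.0247, -0.0157, 0, 0, 0, 0, 0.49],
    [-0.0247, -0.0157, 0, 0, 0, 0, 0.49],
    [-0.0247, -0.0157, 0, 0, 0, 0, 0.49],
    [-0.0247, -0.0157, 0, 0, 0, 0, 0.49],
  ],
)

```text
time_s: 1.77
ee_pos: [0.5362, 0.1128, 0.2052]
eef_rot: [-3.141, -0.0, 2.906]
force: [0.1, 0.4, -0.2]
grip_width: 0.0238
grip_force: 0.0
```

Emit:
play_rows(
  commands=[
    [0, 0, 0, -2.77, -1.43, 5.35, 0.49],
    [0, 0, 0, -2.77, -1.43, 5.35, 0.49],
    [0, 0, 0, -2.77, -1.43, 5.35, 0.49],
    [0, 0, 0, -2.77, -1.43, 5.35, 0.49],
    [0, 0, 0, -2.77, -1.43, 5.35, 0.49],
    [0, 0, 0, -2.77, -1.43, 5.35, 0.49],
    [0, 0, 0, -2.77, -1.43, 5.35, 0.49],
    [0, 0, 0, -2.77, -1.43, 5.35, 0.49],
    [0, 0, 0, -2.77, -1.43, 5.35, 0.49],
    [0, 0, 0, -2.77, -1.43, 5.35, 0.49],
    [0, 0, 0, 0, 0, 0, 0.49],
    [0, 0, 0, 0, 0, 0, 0.49],
  ],
)

```text
time_s: 2.77
ee_pos: [0.5351, 0.1142, 0.2054]
eef_rot: [2.619, 0.0, 1.953]
force: [-0.4, 0.3, -0.8]
grip_width: 0.0238
grip_force: 0.0
```

```bash
python3 - <<'E'
from go import *
p,R=tcp(TRAY,(-.083,0,.0385),.06);rel(p,R)
E
```

```text
shift in tool mm [ -1.2 -65.9 113.7] rot deg [-0.07 -0.06  0.11] shift in goal tool [ -1.2 -66.1 113.6] F [-0.4  0.3 -0.8] w 0.0238 gf 0.0 t 2.7667
```

Emit:
play_rows(
  commands=[
    [-0.0012, -0.0066, 0.0114, 0, 0, 0, 0.49],
    [0, -0.0066, 0.0114, 0, 0, 0, 0.49],
    [0, -0.0066, 0.0114, 0, 0, 0, 0.49],
    [0, -0.0066, 0.0114, 0, 0, 0, 0.49],
    [0, -0.0066, 0.0114, 0, 0, 0, 0.49],
    [0, -0.0066, 0.0114, 0, 0, 0, 0.49],
    [0, -0.0066, 0.0114, 0, 0, 0, 0.49],
    [0, -0.0066, 0.0114, 0, 0, 0, 0.49],
    [0, -0.0066, 0.0114, 0, 0, 0, 0.49],
    [0, -0.0066, 0.0114, 0, 0, 0, 0.49],
    [0, 0, 0, 0, 0, 0, 0.49],
  ],
)

```text
time_s: 3.68
ee_pos: [0.5351, 0.1131, 0.0714]
eef_rot: [2.622, -0.001, 1.953]
force: [-0.5, 0.7, -0.3]
grip_width: 0.0239
grip_force: 0.0
```

```bash
python3 - <<'E'
from go import *
p,R=tcp(TRAY,(-.083,0,.0385),0);rel(p,R)
for n,b in(("scene",(230,120)),("top",(215,130))):
    im=ctrl.camera(n)[b[1]:b[1]+150,b[0]:b[0]+130]
    cv2.imwrite(f"pics/_{n}.png",cv2.resize(im,(400,461),interpolation=3))
cv2.imwrite("pics/pre.png",np.hstack([cv2.imread("pics/_scene.png"),cv2.imread("pics/_top.png")]))
E
```

```text
shift in tool mm [-0.4  1.5 57.7] rot deg [-0.23 -0.13  0.09] shift in goal tool [-0.2  1.3 57.7] F [-0.5  0.7 -0.3] w 0.0239 gf 0.0 t 3.6833
```

View pics/pre.png

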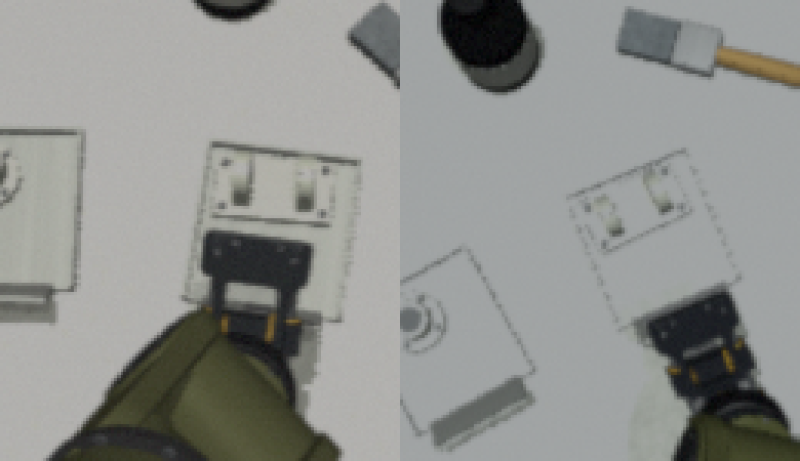

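The gripper stands over the middle of the fork tray's tab in both views (scene crop ~(255,270), top crop ~(690,320)); the flange tray is clear. Advancing.

Emit:
play_rows(
  commands=[
    [-0.0003, 0.0013, 0.006, 0, 0, 0, 0.49],
    [0, 0, 0.006, 0, 0, 0, 0.49],
    [0, 0, 0.006, 0, 0, 0, 0.49],
    [0, 0, 0.006, 0, 0, 0, 0.49],
    [0, 0, 0.006, 0, 0, 0, 0.49],
    [0, 0, 0.006, 0, 0, 0, 0.49],
    [0, 0, 0.006, 0, 0, 0, 0.49],
    [0, 0, 0.006, 0, 0, 0, 0.49],
    [0, 0, 0.006, 0, 0, 0, 0.49],
    [0, 0, 0.0035, 0, 0, 0, 0.49],
    [0, 0, 0, 0, 0, 0, 0.49],
  ],
)

```text
time_s: 4.7
ee_pos: [0.5636, 0.1239, 0.0238]
eef_rot: [2.619, -0.001, 1.95]
force: [-0.1, -0.1, -1.2]
grip_width: 0.0241
grip_force: 0.0
```

Emit:
play_rows(
  commands=[
    [0, 0, 0, 0, 0, 0, 0.7],
    [0, 0, 0, 0, 0, 0, 0.8],
    [0, 0, 0, 0, 0, 0, 0.9],
    [0, 0, 0, 0, 0, 0, 1],
    [0, 0, 0, 0, 0, 0, 1],
    [0, 0, 0, 0, 0, 0, 1],
  ],
  force=10,
)

```text
time_s: 5.2
ee_pos: [0.5644, 0.1239, 0.0255]
eef_rot: [2.616, -0.0, 1.95]
force: [1.3, 1.2, 4.8]
grip_width: 0.0051
grip_force: 10.0
```

```bash
python3 - <<'E'
from go import *
p,R=tcp(TRAY,(-.083,0,.0385),0);rel(p,R)
E
```

```text
shift in tool mm [ 0.6 -2.8  2.4] rot deg [ 0.13  0.02 -0.05] shift in goal tool [ 0.6 -2.8  2.4] F [1.3 1.2 4.8] w 0.0051 gf 10.005442053079605 t 5.2
```

Emit:
play_rows(
  commands=[
    [0, 0, 0, 0, 0, 0, 1],
    [0, 0, 0, 0, 0, 0, 1],
    [0, 0.001, -0.0017, 0, 0, 0, 1],
    [0, 0.002, -0.0035, 0, 0, 0, 1],
    [0, 0.003, -0.0052, 0, 0, 0, 1],
    [0, 0.004, -0.0069, 0, 0, 0, 1],
    [0, 0.005, -0.0087, 0, 0, 0, 1],
    [0, 0.006, -0.0104, 0, 0, 0, 1],
    [0, 0.006, -0.0104, 0, 0, 0, 1],
    [0, 0.006, -0.0104, 0, 0, 0, 1],
    [0, 0.005, -0.0087, 0, 0, 0, 1],
    [0, 0.004, -0.0069, 0, 0, 0, 1],
    [0, 0.003, -0.0052, 0, 0, 0, 1],
    [0, 0.002, -0.0035, 0, 0, 0, 1],
    [0, 0.001, -0.0017, 0, 0, 0, 1],
    [0, 0, 0, 0, 0, 0, 1],
  ],
  force=60,
)

```text
time_s: 6.53
ee_pos: [0.5636, 0.1237, 0.1207]
eef_rot: [2.618, -0.001, 1.95]
force: [-0.8, -0.3, -4.1]
grip_width: 0.0045
grip_force: 60.0
```

```bash
python3 - <<'E'
from go import *
h=.1095-.019*0
# tray centre = TCP + .0755 along x ; target tray centre at unit x=-.15 then -.045
R=Rt(UNIT[2])
for x,z in((-.20,.125),(-.045,.0885)):
    p=place(UNIT,[(x-.0755,0,z)])[0];print(p);rel(p,R)
    print('level shift needed in unit axes',(Ro.from_euler('z',UNIT[2]).inv().apply(p-cur()[0])*1e3).round(1))
E
```

```text
[ 0.39979487 -0.08235971  0.125     ]
shift in tool mm [-130.9 -195.5 -118.1] rot deg [  0.   -18.2   31.41] shift in goal tool [-240.7  -90.1  -57. ] F [-0.8 -0.3 -4.1] w 0.0045 gf 60.00468850135803 t 6.5333
level shift needed in unit axes [-106.5 -240.7    4.3]
[ 0.5497905  -0.12142775  0.0885    ]
shift in tool mm [-222.7 -105.6  -24. ] rot deg [  0.   -18.2   31.41] shift in goal tool [-240.7   25.9   52.1] F [-0.8 -0.3 -4.1] w 0.0045 gf 60.00468850135803 t 6.5333
level shift needed in unit axes [  48.5 -240.7  -32.2]
```

Emit:
play_rows(
  commands=[
    [0, 0, 0, 0, -0.5, 0.86, 1],
    [0, 0, 0, 0, -1, 1.73, 1],
    [0, 0, 0, 0, -1.5, 2.6, 1],
    [0, 0, 0, 0, -1.7, 2.93, 1],
    [0, 0, 0, 0, -1.7, 2.93, 1],
    [0, 0, 0, 0, -1.7, 2.93, 1],
    [0, 0, 0, 0, -1.7, 2.93, 1],
    [0, 0, 0, 0, -1.7, 2.93, 1],
    [0, 0, 0, 0, -1.7, 2.93, 1],
    [0, 0, 0, 0, -1.7, 2.93, 1],
    [0, 0, 0, 0, -1.5, 2.6, 1],
    [0, 0, 0, 0, -1, 1.73, 1],
    [0, 0, 0, 0, -0.5, 0.86, 1],
    [0, 0, 0, 0, 0, 0, 1],
  ],
)

```text
time_s: 7.7
ee_pos: [0.5633, 0.124, 0.1199]
eef_rot: [2.619, 0.0, 1.326]
force: [0.8, -0.2, -3.9]
grip_width: 0.0045
grip_force: 60.0
```

Emit:
play_rows(
  commands=[
    [-0.003, -0.0056, -0.0033, 0, 0, 0, 1],
    [-0.006, 0, 0, 0, 0, 0, 1],
    [-0.009, 0, 0, 0, 0, 0, 1],
    [-0.012, 0, 0, 0, 0, 0, 1],
    [-0.015, 0, 0, 0, 0, 0, 1],
    [-0.0188, 0, 0, 0, 0, 0, 1],
    [-0.0188, 0, 0, 0, 0, 0, 1],
    [-0.0188, 0, 0, 0, 0, 0, 1],
    [-0.0188, 0, 0, 0, 0, 0, 1],
    [-0.0188, 0, 0, 0, 0, 0, 1],
    [-0.0188, 0, 0, 0, 0, 0, 1],
    [-0.0188, 0, 0, 0, 0, 0, 1],
    [-0.0188, 0, 0, 0, 0, 0, 1],
    [-0.015, 0, 0, 0, 0, 0, 1],
    [-0.012, 0, 0, 0, 0, 0, 1],
    [-0.009, 0, 0, 0, 0, 0, 1],
    [-0.006, 0, 0, 0, 0, 0, 1],
    [-0.003, 0, 0, 0, 0, 0, 1],
    [0, 0, 0, 0, 0, 0, 1],
  ],
)

```text
time_s: 9.28
ee_pos: [0.4987, -0.1089, 0.1208]
eef_rot: [2.618, 0.0, 1.325]
force: [0.1, -0.0, -4.1]
grip_width: 0.0045
grip_force: 60.0
```

```bash
python3 - <<'E'
from go import *
R=Rt(UNIT[2])
p=place(UNIT,[(-.045-.0755,0,.0885)])[0];rel(p,R)
print('unit axes',(Ro.from_euler('z',UNIT[2]).inv().apply(p-cur()[0])*1e3).round(1))
for n,b in(("scene",(370,140)),("top",(330,110))):
    im=ctrl.camera(n)[b[1]:b[1]+180,b[0]:b[0]+160]
    cv2.imwrite(f"pics/_{n}.png",cv2.resize(im,(400,450),interpolation=3))
cv2.imwrite("pics/stage.png",np.hstack([cv2.imread("pics/_scene.png"),cv2.imread("pics/_top.png")]))
E
```

```text
shift in tool mm [ 0.3 29.4 54.3] rot deg [ 0.03 -0.25  0.48] shift in goal tool [ 0.8 29.4 54.3] F [ 0.1 -0.  -4.1] w 0.0045 gf 60.00438094139099 t 9.2833
unit axes [ 52.6   0.8 -32.3]
```

View pics/stage.png

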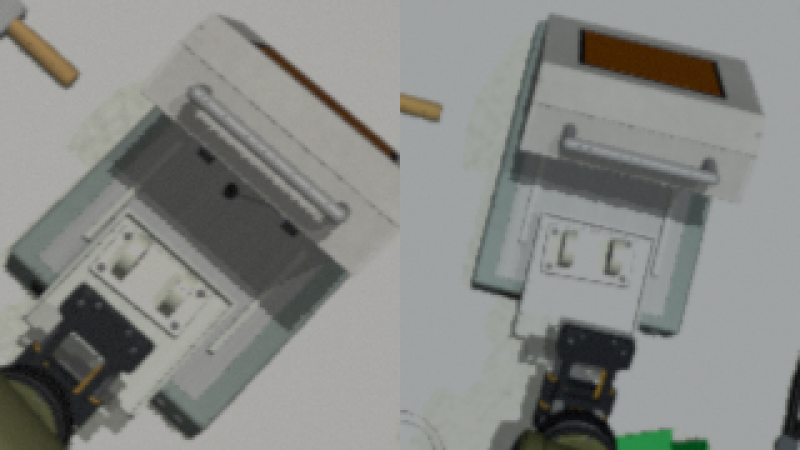

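The fork bracket still stands on the level tray (prongs at scene crop (125,260), (175,300)), and the tray hovers over the front of the bed. I'll check its lateral offset numerically.

```bash
python3 - <<'E'
from go import *
cp,cR,o=cur()
ob={'top':[(386,194.8),(432,206)],'scene':[(420.8,226),(463.2,262)]}
def f(p,n): return (proj(n,place(p,[(.065,.06,.109),(.065,-.06,.109)]))-ob[n]).ravel()
for n in ('top','scene',None):
    ff=(lambda p:f(p,n)) if n else (lambda p:np.r_[f(p,'top'),f(p,'scene')])
    r=least_squares(ff,[.57,-.13,-.25]).x
    print(n,r,'in unit frame',Ro.from_euler('z',UNIT[2]).inv().apply([r[0]-UNIT[0],r[1]-UNIT[1],0]).round(4),r[2]-UNIT[2])
print('expected unit x', -.0976)
E
```

```text
top [ 0.56887494 -0.12366603 -0.25185943] in unit frame [-0.1015  0.0026  0.    ] 0.0029405697165586497
scene [ 0.56567141 -0.12710308 -0.23166185] in unit frame [-0.1037 -0.0015  0.    ] 0.023138148536790082
None [ 0.56705007 -0.12567524 -0.24079032] in unit frame [-0.1027  0.0002  0.    ] 0.014009677979431756
expected unit x -0.0976
```

Emit:
play_rows(
  commands=[
    [0, 0.0017, 0.001, 0, -0.12, 0.24, 1],
    [0, 0.0035, 0.002, 0, -0.12, 0.24, 1],
    [0, 0.0052, 0.003, 0, 0, 0, 1],
    [0, 0.0069, 0.004, 0, 0, 0, 1],
    [0, 0.0069, 0.004, 0, 0, 0, 1],
    [0, 0.0069, 0.004, 0, 0, 0, 1],
    [0, 0.0061, 0.0035, 0, 0, 0, 1],
    [0, 0.0052, 0.003, 0, 0, 0, 1],
    [0, 0.0035, 0.002, 0, 0, 0, 1],
    [0, 0.0017, 0.001, 0, 0, 0, 1],
    [0, -0.001, 0.0017, 0, 0, 0, 1],
    [0, -0.002, 0.0035, 0, 0, 0, 1],
    [0, -0.002, 0.0035, 0, 0, 0, 1],
    [0, -0.002, 0.0035, 0, 0, 0, 1],
    [0, -0.002, 0.0035, 0, 0, 0, 1],
    [0, -0.002, 0.0035, 0, 0, 0, 1],
    [0, -0.002, 0.0035, 0, 0, 0, 1],
    [0, -0.001, 0.0017, 0, 0, 0, 1],
    [0, 0, 0, 0, 0, 0, 1],
  ],
)

```text
time_s: 10.97
ee_pos: [0.5522, -0.1217, 0.0919]
eef_rot: [2.619, -0.001, 1.317]
force: [0.1, 0.4, -4.0]
grip_width: 0.0047
grip_force: 60.0
```

Emit:
play_rows(
  commands=[
    [0, -0.0005, 0.0009, 0, 0, 0, 1],
    [0, -0.0005, 0.0009, 0, 0, 0, 1],
    [0, 0, 0, 0, 0, 0, 1],
  ],
)

```text
time_s: 11.22
ee_pos: [0.5525, -0.1218, 0.0905]
eef_rot: [2.618, -0.001, 1.317]
force: [0.2, -0.3, -4.0]
grip_width: 0.0045
grip_force: 60.0
```

Emit:
play_rows(
  commands=[
    [0, -0.0005, 0.0009, 0, 0, 0, 1],
    [0, -0.0005, 0.0009, 0, 0, 0, 1],
    [0, -0.0005, 0.0009, 0, 0, 0, 1],
    [0, 0, 0, 0, 0, 0, 1],
  ],
)

```text
time_s: 11.55
ee_pos: [0.5525, -0.1217, 0.0872]
eef_rot: [2.618, -0.001, 1.317]
force: [0.6, 0.9, -4.3]
grip_width: 0.0047
grip_force: 60.0
```

Emit:
play_rows(
  commands=[
    [0, -0.0005, 0.0009, 0, 0, 0, 1],
    [0, 0, 0, 0, 0, 0, 1],
  ],
)

```text
time_s: 11.72
ee_pos: [0.5525, -0.1217, 0.0862]
eef_rot: [2.618, -0.0, 1.317]
force: [0.5, 0.9, -4.9]
grip_width: 0.0048
grip_force: 60.0
```

Emit:
play_rows(
  commands=[
    [0, -0.0002, 0.0004, 0, 0, 0, 1],
    [0, 0, 0, 0, 0, 0, 1],
  ],
)

```text
time_s: 11.88
ee_pos: [0.5526, -0.1218, 0.086]
eef_rot: [2.618, -0.0, 1.317]
force: [-0.2, 0.3, -3.8]
grip_width: 0.0048
grip_force: 60.0
```

Emit:
play_rows(
  commands=[
    [0, -0.0003, 0.0005, 0, 0, 0, 1],
    [0, 0, 0, 0, 0, 0, 1],
  ],
)

```text
time_s: 12.05
ee_pos: [0.5528, -0.1218, 0.0857]
eef_rot: [2.617, -0.0, 1.317]
force: [-0.9, -0.3, -1.6]
grip_width: 0.0049
grip_force: 60.0
```

Emit:
play_rows(
  commands=[
    [0, -0.0003, 0.0005, 0, 0, 0, 1],
    [0, 0, 0, 0, 0, 0, 1],
  ],
)

```text
time_s: 12.22
ee_pos: [0.553, -0.1219, 0.0856]
eef_rot: [2.616, -0.0, 1.317]
force: [-3.9, 0.6, 4.7]
grip_width: 0.0045
grip_force: 60.0
```

Emit:
play_rows(
  commands=[
    [0, 0.0003, -0.0005, 0, 0, 0, 1],
    [0, 0.0009, 0.0005, 0, 0, 0, 1],
    [0, 0.0017, 0.001, 0, 0, 0, 1],
    [0, 0.0026, 0.0015, 0, 0, 0, 1],
    [0, 0.0035, 0.002, 0, 0, 0, 1],
    [0, 0.0035, 0.002, 0, 0, 0, 1],
    [0, 0.0035, 0.002, 0, 0, 0, 1],
    [0, 0.0035, 0.002, 0, 0, 0, 1],
    [0, 0.0035, 0.002, 0, 0, 0, 1],
    [0, 0.0026, 0.0015, 0, 0, 0, 1],
    [0, 0.0017, 0.001, 0, 0, 0, 1],
    [0, 0.0017, 0.001, 0, 0, 0, 1],
    [0, 0.0017, 0.001, 0, 0, 0, 1],
    [0, 0, 0, 0, 0, 0, 1],
  ],
)

```text
time_s: 13.38
ee_pos: [0.5871, -0.1307, 0.0856]
eef_rot: [2.617, -0.0, 1.317]
force: [1.5, -0.1, 1.0]
grip_width: 0.0048
grip_force: 60.0
```

Emit:
play_rows(
  commands=[
    [0, 0.0009, 0.0005, 0, 0, 0, 1],
    [0, 0.0009, 0.0005, 0, 0, 0, 1],
    [0, 0.0009, 0.0005, 0, 0, 0, 1],
    [0, 0, 0, 0, 0, 0, 1],
  ],
)

```text
time_s: 13.72
ee_pos: [0.5897, -0.1314, 0.0856]
eef_rot: [2.618, -0.0, 1.317]
force: [-3.1, 0.8, 3.4]
grip_width: 0.0046
grip_force: 60.0
```

Emit:
play_rows(
  commands=[
    [0, 0.0011, 0.0003, 0, 0, 0, 1],
    [0, 0.0009, 0.0005, 0, 0, 0, 1],
    [0, 0, 0, 0, 0, 0, 1],
  ],
)

```text
time_s: 13.97
ee_pos: [0.5917, -0.1319, 0.0856]
eef_rot: [2.618, -0.001, 1.317]
force: [-0.8, 0.7, 0.5]
grip_width: 0.0045
grip_force: 60.0
```

Emit:
play_rows(
  commands=[
    [0, 0.0009, 0.0005, 0, 0, 0, 1],
    [0, 0.0009, 0.0005, 0, 0, 0, 1],
    [0, 0, 0, 0, 0, 0, 1],
  ],
)

```text
time_s: 14.22
ee_pos: [0.5937, -0.1324, 0.0856]
eef_rot: [2.618, -0.001, 1.317]
force: [-0.2, -1.7, -1.9]
grip_width: 0.0046
grip_force: 60.0
```

Emit:
play_rows(
  commands=[
    [0, 0.0009, 0.0005, 0, 0, 0, 1],
    [0, 0.0009, 0.0005, 0, 0, 0, 1],
    [0, 0, 0, 0, 0, 0, 1],
  ],
)

```text
time_s: 14.47
ee_pos: [0.5945, -0.1325, 0.0856]
eef_rot: [2.621, -0.001, 1.317]
force: [-20.0, 5.8, 12.8]
grip_width: 0.0042
grip_force: 60.0
```

Emit:
play_rows(
  commands=[
    [0, 0.0009, 0.0005, 0, 0, 0, 1],
    [0, 0, 0, 0, 0, 0, 1],
  ],
)

```text
time_s: 14.63
ee_pos: [0.5946, -0.1324, 0.0855]
eef_rot: [2.623, -0.001, 1.318]
force: [-35.5, 9.7, 24.2]
grip_width: 0.0048
grip_force: 60.1
```

Emit:
play_rows(
  commands=[
    [0, -0.0006, -0.0004, 0, 0, 0, 1],
    [0, -0.0006, -0.0004, 0, 0, 0, 1],
    [0, 0, 0, 0, 0, 0, 1],
  ],
)

```text
time_s: 14.88
ee_pos: [0.5945, -0.1324, 0.0856]
eef_rot: [2.62, -0.001, 1.317]
force: [-10.8, 4.5, 6.3]
grip_width: 0.0044
grip_force: 60.0
```

Emit:
play_rows(
  commands=[
    [0, 0, 0, 0, 0, 0, 0.85],
    [0, 0, 0, 0, 0, 0, 0.7],
    [0, 0, 0, 0, 0, 0, 0.6],
    [0, 0, 0, 0, 0, 0, 0.5],
    [0, 0, 0, 0, 0, 0, 0.5],
  ],
  force=10,
)

```text
time_s: 15.3
ee_pos: [0.5953, -0.1329, 0.086]
eef_rot: [2.618, -0.001, 1.317]
force: [-0.3, -0.5, -0.2]
grip_width: 0.0233
grip_force: 0.0
```

```bash
python3 - <<'E'
from go import *
rel(*tcp(UNIT,(-.083,0,.0985)))
for n,b in(("scene",(370,140)),("top",(330,110))):
    im=ctrl.camera(n)[b[1]:b[1]+150,b[0]:b[0]+160]
    cv2.imwrite(f"pics/_{n}.png",cv2.resize(im,(400,375),interpolation=3))
cv2.imwrite("pics/home.png",np.hstack([cv2.imread("pics/_scene.png"),cv2.imread("pics/_top.png")]))
E
```

```text
shift in tool mm [-0.4 -1.9  3.5] rot deg [ 0.03 -0.06  0.03] shift in goal tool [-0.4 -1.9  3.5] F [-0.3 -0.5 -0.2] w 0.0233 gf 0.0 t 15.3
```

View pics/home.png

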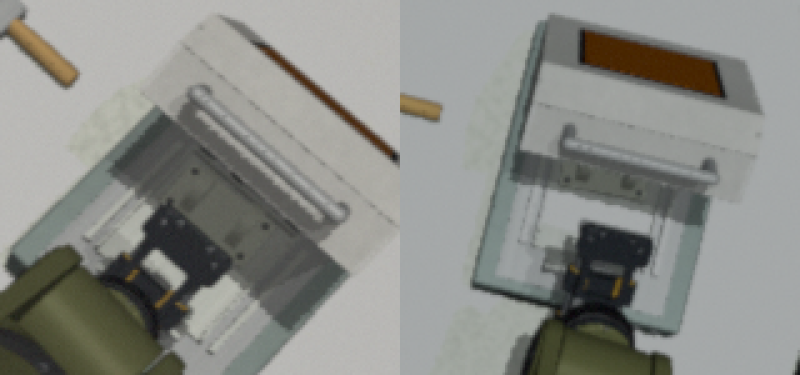

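The tray lies between the guides with its rear at the stops and the bracket standing on it. Retracting.

Emit:
play_rows(
  commands=[
    [0, 0, -0.004, 0, 0, 0, 0.5],
    [0, 0, -0.008, 0, 0, 0, 0.5],
    [0, 0, -0.01, 0, 0, 0, 0.5],
    [0, 0, -0.012, 0, 0, 0, 0.5],
    [0, 0, -0.014, 0, 0, 0, 0.5],
    [0, 0, -0.016, 0, 0, 0, 0.5],
    [0, 0, -0.02, 0, 0, 0, 0],
    [0, 0, -0.02, 0, 0, 0, 0],
    [0, 0, -0.02, 0, 0, 0, 0],
    [0, 0, -0.02, 0, 0, 0, 0],
    [0, 0, -0.02, 0, 0, 0, 0],
    [0, 0, -0.02, 0, 0, 0, 0],
    [0, 0, -0.02, 0, 0, 0, 0],
    [0, 0, -0.016, 0, 0, 0, 0],
    [0, 0, 0, 0, 0, 0, 0],
  ],
)

```text
time_s: 16.65
ee_pos: [0.4882, -0.1051, 0.2803]
eef_rot: [2.612, -0.0, 1.317]
force: [0.3, -0.1, 0.3]
grip_width: 0.047
grip_force: 0.0
```

```bash
python3 - <<'E'
from go import *
b=bar(1.0085,0);b[0]+=.001
rel(*tcp(UNIT,b,.08,32))
for n,c in(("scene",(340,130)),("top",(330,110))):
    im=ctrl.camera(n)[c[1]:c[1]+180,c[0]:c[0]+200]
    cv2.imwrite(f"pics/_{n}.png",cv2.resize(im,(400,360),interpolation=3))
cv2.imwrite("pics/retr.png",np.hstack([cv2.imread("pics/_scene.png"),cv2.imread("pics/_top.png")]))
E
```

```text
shift in tool mm [ -0.4 159.4  14. ] rot deg [-1.67 -0.05  0.05] shift in goal tool [ -0.2 158.9  18.7] F [ 0.3 -0.1  0.3] w 0.047 gf 0.0 t 16.65
```

View pics/retr.png

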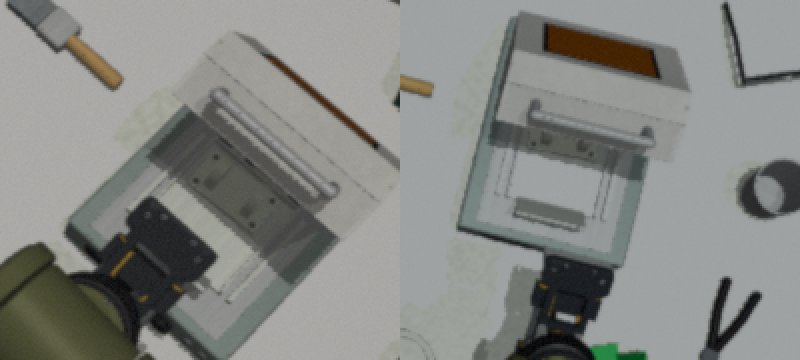

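The tray stands home and alone, with the bracket upright (scene crop ~(230,190), top crop ~(560,145)). Going to the bar.

Emit:
play_rows(
  commands=[
    [0, 0.006, 0, 0, 0, 0, 0],
    [0, 0.012, 0, 0, 0, 0, 0],
    [0, 0.017, 0, 0, 0, 0, 0],
    [0, 0.02, 0, 0, 0, 0, 0],
    [0, 0.02, 0, 0, 0, 0, 0],
    [0, 0.02, 0, 0, 0, 0, 0],
    [0, 0.02, 0, -0.8, 0, 0, 0],
    [0, 0.019, 0, -0.9, 0, 0, 0],
    [0, 0.014, 0, 0, 0, 0, 0],
    [0, 0.011, 0, 0, 0, 0, 0],
    [0, 0, 0, 0, 0, 0, 0],
    [0, 0, 0, 0, 0, 0, 0],
  ],
)

```text
time_s: 17.75
ee_pos: [0.6217, -0.1398, 0.3552]
eef_rot: [2.59, -0.001, 1.317]
force: [-0.7, 0.8, -0.2]
grip_width: 0.0473
grip_force: 0.0
```

```bash
python3 - <<'E'
from go import *
b=bar(1.0085,0);b[0]+=.001
rel(*tcp(UNIT,b,0,32))
E
```

```text
shift in tool mm [-0.4  2.9 89.1] rot deg [-0.41 -0.06  0.04] shift in goal tool [-0.3  2.2 89.1] F [-0.7  0.8 -0.2] w 0.0473 gf 0.0 t 17.75
```

Emit:
play_rows(
  commands=[
    [0, 0.0025, 0.006, 0, 0, 0, 0],
    [0, 0, 0.01, 0, 0, 0, 0],
    [0, 0, 0.01, 0, 0, 0, 0],
    [0, 0, 0.01, 0, 0, 0, 0],
    [0, 0, 0.01, 0, 0, 0, 0],
    [0, 0, 0.01, 0, 0, 0, 0],
    [0, 0, 0.01, 0, 0, 0, 0],
    [0, 0, 0.01, 0, 0, 0, 0],
    [0, 0, 0.008, 0, 0, 0, 0],
    [0, 0, 0.005, 0, 0, 0, 0],
    [0, 0, 0, 0, 0, 0, 0],
  ],
)

```text
time_s: 18.67
ee_pos: [0.6689, -0.152, 0.281]
eef_rot: [2.59, -0.001, 1.317]
force: [-0.1, -0.1, 0.0]
grip_width: 0.047
grip_force: 0.0
```

Emit:
play_rows(
  commands=[
    [0, 0, 0, 0, 0, 0, 0.3],
    [0, 0, 0, 0, 0, 0, 0.5],
    [0, 0, 0, 0, 0, 0, 0.65],
    [0, 0, 0, 0, 0, 0, 0.8],
    [0, 0, 0, 0, 0, 0, 1],
    [0, 0, 0, 0, 0, 0, 1],
  ],
  force=8,
)

```text
time_s: 19.17
ee_pos: [0.6686, -0.1519, 0.2826]
eef_rot: [2.588, -0.001, 1.317]
force: [-0.6, 0.7, 1.9]
grip_width: 0.0118
grip_force: 8.0
```

```bash
python3 - <<'E'
from go import *
b=bar(1.0085,0);b[0]+=.001
rel(*tcp(UNIT,b,0,32))
for n,c in(("scene",(380,110)),("top",(350,100))):
    im=ctrl.camera(n)[c[1]:c[1]+150,c[0]:c[0]+160]
    cv2.imwrite(f"pics/_{n}.png",cv2.resize(im,(400,375),interpolation=3))
cv2.imwrite("pics/bar.png",np.hstack([cv2.imread("pics/_scene.png"),cv2.imread("pics/_top.png")]))
E
```

```text
shift in tool mm [-0.4 -0.3  1.8] rot deg [-0.3  -0.06  0.04] shift in goal tool [-0.4 -0.3  1.8] F [-0.6  0.7  1.9] w 0.0118 gf 8.007527142763138 t 19.1667
```

View pics/bar.png

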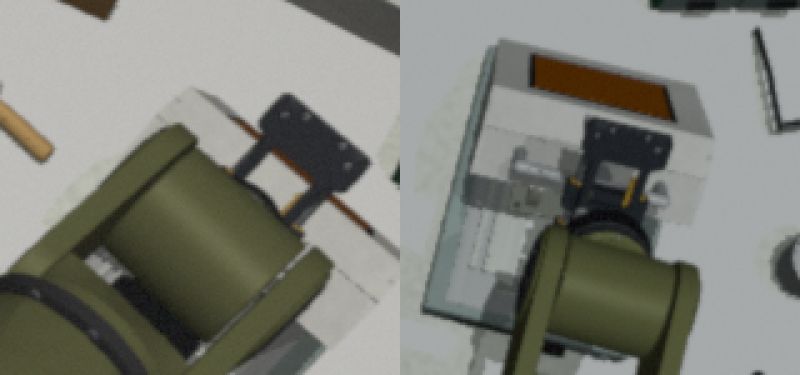

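Both views show the bar held between the fingers, near its middle. Computing the arc.

```bash
cat >arc.py <<'E'
from go import *
import sys
def arc(a,b,n,T=32):
    th=np.linspace(a,b,n+1);P=np.array([bar(t,0) for t in th]);d=np.diff(P,axis=0)
    c,s=np.cos(np.radians(T)),np.sin(np.radians(T))
    q=np.c_[d[:,0]*c+d[:,2]*s,d[:,0]*s-d[:,2]*c]; cum=np.round(np.cumsum(q,0),4)
    print(np.diff(np.vstack([[0,0],cum]),axis=0).round(4).tolist())
E
python3 -c "
from arc import *
arc(1.0085,.75,16);arc(.75,.45,20)"
```

```text
[[-0.0042, -0.0004], [-0.0042, -0.0004], [-0.0042, -0.0003], [-0.0043, -0.0002], [-0.0042, -0.0002], [-0.0042, -0.0001], [-0.0042, 0.0], [-0.0043, 0.0], [-0.0042, 0.0001], [-0.0042, 0.0002], [-0.0042, 0.0003], [-0.0043, 0.0003], [-0.0042, 0.0004], [-0.0042, 0.0004], [-0.0042, 0.0005], [-0.0042, 0.0006]]
[[-0.0039, 0.0006], [-0.0038, 0.0007], [-0.0039, 0.0007], [-0.0039, 0.0008], [-0.0038, 0.0008], [-0.0038, 0.0009], [-0.0038, 0.001], [-0.0038, 0.001], [-0.0038, 0.001], [-0.0038, 0.0012], [-0.0037, 0.0011], [-0.0037, 0.0013], [-0.0037, 0.0013], [-0.0037, 0.0013], [-0.0037, 0.0014], [-0.0036, 0.0015], [-0.0037, 0.0015], [-0.0036, 0.0015], [-0.0035, 0.0017], [-0.0036, 0.0016]]
```

Emit:
play_rows(
  commands=[
    [0, 0, 0, 0, 0, 0, 1],
    [0, -0.0042, -0.0004, 0, 0, 0, 1],
    [0, -0.0042, -0.0004, 0, 0, 0, 1],
    [0, -0.0042, -0.0003, 0, 0, 0, 1],
    [0, -0.0043, -0.0002, 0, 0, 0, 1],
    [0, -0.0042, -0.0002, 0, 0, 0, 1],
    [0, -0.0042, -0.0001, 0, 0, 0, 1],
    [0, -0.0042, 0, 0, 0, 0, 1],
    [0, -0.0043, 0, 0, 0, 0, 1],
    [0, -0.0042, 0.0001, 0, 0, 0, 1],
    [0, -0.0042, 0.0002, 0, 0, 0, 1],
    [0, -0.0042, 0.0003, 0, 0, 0, 1],
    [0, -0.0043, 0.0003, 0, 0, 0, 1],
    [0, -0.0042, 0.0004, 0, 0, 0, 1],
    [0, -0.0042, 0.0004, 0, 0, 0, 1],
    [0, -0.0042, 0.0005, 0, 0, 0, 1],
    [0, -0.0042, 0.0006, 0, 0, 0, 1],
  ],
  force=30,
)

```text
time_s: 20.68
ee_pos: [0.6135, -0.1375, 0.2457]
eef_rot: [2.588, -0.001, 1.317]
force: [0.8, 4.6, 2.7]
grip_width: 0.011
grip_force: 30.0
```

```bash
python3 - <<'E'
from go import *
b=bar(.75,0);b[0]+=.001
rel(*tcp(UNIT,b,0,32))
E
```

```text
shift in tool mm [-0.5  0.1  2. ] rot deg [-0.3  -0.07  0.04] shift in goal tool [-0.5  0.1  2. ] F [0.8 4.6 2.7] w 0.011 gf 29.997486770153046 t 20.6833
```

Emit:
play_rows(
  commands=[
    [0, -0.0039, 0.0006, 0, 0, 0, 1],
    [0, -0.0038, 0.0007, 0, 0, 0, 1],
    [0, -0.0039, 0.0007, 0, 0, 0, 1],
    [0, -0.0039, 0.0008, 0, 0, 0, 1],
    [0, -0.0038, 0.0008, 0, 0, 0, 1],
    [0, -0.0038, 0.0009, 0, 0, 0, 1],
    [0, -0.0038, 0.001, 0, 0, 0, 1],
    [0, -0.0038, 0.001, 0, 0, 0, 1],
    [0, -0.0038, 0.001, 0, 0, 0, 1],
    [0, -0.0038, 0.0012, 0, 0, 0, 1],
    [0, -0.0037, 0.0011, 0, 0, 0, 1],
    [0, -0.0037, 0.0013, 0, 0, 0, 1],
    [0, -0.0037, 0.0013, 0, 0, 0, 1],
    [0, -0.0037, 0.0013, 0, 0, 0, 1],
    [0, -0.0037, 0.0014, 0, 0, 0, 1],
    [0, -0.0036, 0.0015, 0, 0, 0, 1],
    [0, -0.0037, 0.0015, 0, 0, 0, 1],
    [0, -0.0036, 0.0015, 0, 0, 0, 1],
    [0, -0.0035, 0.0017, 0, 0, 0, 1],
    [0, -0.0036, 0.0016, 0, 0, 0, 1],
  ],
)

```text
time_s: 22.35
ee_pos: [0.5636, -0.1247, 0.1868]
eef_rot: [2.588, -0.0, 1.317]
force: [-0.9, 3.3, 1.0]
grip_width: 0.0115
grip_force: 30.0
```

```bash
python3 - <<'E'
from arc import *
b=bar(.45,0);b[0]+=.001
rel(*tcp(UNIT,b,0,32))
arc(.45,.17,19);arc(.17,.02,15)
E
```

```text
shift in tool mm [-0.3  0.2  2.2] rot deg [-0.3  -0.05  0.04] shift in goal tool [-0.3  0.2  2.2] F [-0.9  3.3  1. ] w 0.0115 gf 30.000544488430023 t 22.35
[[-0.0035, 0.0017], [-0.0034, 0.0017], [-0.0034, 0.0018], [-0.0034, 0.0019], [-0.0034, 0.0019], [-0.0033, 0.0019], [-0.0033, 0.002], [-0.0033, 0.0021], [-0.0032, 0.002], [-0.0032, 0.0022], [-0.0032, 0.0022], [-0.0031, 0.0022], [-0.0032, 0.0023], [-0.003, 0.0023], [-0.0031, 0.0024], [-0.003, 0.0024], [-0.003, 0.0024], [-0.0029, 0.0025], [-0.0029, 0.0026]]
[[-0.0019, 0.0018], [-0.002, 0.0017], [-0.0019, 0.0018], [-0.0019, 0.0018], [-0.0019, 0.0018], [-0.0018, 0.0019], [-0.0018, 0.0019], [-0.0019, 0.0018], [-0.0018, 0.0019], [-0.0017, 0.002], [-0.0018, 0.0019], [-0.0017, 0.0019], [-0.0018, 0.002], [-0.0017, 0.002], [-0.0017, 0.002]]
```

Emit:
play_rows(
  commands=[
    [0, -0.0035, 0.0017, 0, 0, 0, 1],
    [0, -0.0034, 0.0017, 0, 0, 0, 1],
    [0, -0.0034, 0.0018, 0, 0, 0, 1],
    [0, -0.0034, 0.0019, 0, 0, 0, 1],
    [0, -0.0034, 0.0019, 0, 0, 0, 1],
    [0, -0.0033, 0.0019, 0, 0, 0, 1],
    [0, -0.0033, 0.002, 0, 0, 0, 1],
    [0, -0.0033, 0.0021, 0, 0, 0, 1],
    [0, -0.0032, 0.002, 0, 0, 0, 1],
    [0, -0.0032, 0.0022, 0, 0, 0, 1],
    [0, -0.0032, 0.0022, 0, 0, 0, 1],
    [0, -0.0031, 0.0022, 0, 0, 0, 1],
    [0, -0.0032, 0.0023, 0, 0, 0, 1],
    [0, -0.003, 0.0023, 0, 0, 0, 1],
    [0, -0.0031, 0.0024, 0, 0, 0, 1],
    [0, -0.003, 0.0024, 0, 0, 0, 1],
    [0, -0.003, 0.0024, 0, 0, 0, 1],
    [0, -0.0029, 0.0025, 0, 0, 0, 1],
    [0, -0.0029, 0.0026, 0, 0, 0, 1],
  ],
)

```text
time_s: 23.93
ee_pos: [0.5344, -0.1171, 0.1204]
eef_rot: [2.588, -0.0, 1.317]
force: [2.7, 2.7, -0.0]
grip_width: 0.0106
grip_force: 30.0
```

Emit:
play_rows(
  commands=[
    [0, -0.0019, 0.0018, 0, 0, 0, 1],
    [0, -0.002, 0.0017, 0, 0, 0, 1],
    [0, -0.0019, 0.0018, 0, 0, 0, 1],
    [0, -0.0019, 0.0018, 0, 0, 0, 1],
    [0, -0.0019, 0.0018, 0, 0, 0, 1],
    [0, -0.0018, 0.0019, 0, 0, 0, 1],
    [0, -0.0018, 0.0019, 0, 0, 0, 1],
    [0, -0.0019, 0.0018, 0, 0, 0, 1],
    [0, -0.0018, 0.0019, 0, 0, 0, 1],
    [0, -0.0017, 0.002, 0, 0, 0, 1],
    [0, -0.0018, 0.0019, 0, 0, 0, 1],
    [0, -0.0017, 0.0019, 0, 0, 0, 1],
    [0, -0.0018, 0.002, 0, 0, 0, 1],
    [0, 0, 0, 0, 0, 0, 1],
  ],
)

```text
time_s: 25.1
ee_pos: [0.5269, -0.1151, 0.087]
eef_rot: [2.589, -0.001, 1.317]
force: [6.4, 1.5, -5.4]
grip_width: 0.011
grip_force: 30.0
```

```bash
python3 - <<'E'
from arc import *
b=bar(0,0);b[0]+=.001
rel(*tcp(UNIT,b,0,32))
E
```

```text
shift in tool mm [-0.3 -6.1 10.5] rot deg [-0.32 -0.06  0.04] shift in goal tool [-0.3 -6.1 10.5] F [ 6.4  1.5 -5.4] w 0.011 gf 29.997967779636383 t 25.1
```

Emit:
play_rows(
  commands=[
    [0, -0.0006, 0.0008, 0, 0, 0, 1],
    [0, -0.0006, 0.0008, 0, 0, 0, 1],
    [0, -0.0006, 0.0008, 0, 0, 0, 1],
    [0, -0.0006, 0.0008, 0, 0, 0, 1],
    [0, -0.0006, 0.0008, 0, 0, 0, 1],
    [0, -0.0006, 0.0008, 0, 0, 0, 1],
    [0, -0.0006, 0.0008, 0, 0, 0, 1],
    [0, -0.0006, 0.0008, 0, 0, 0, 1],
    [0, 0, 0, 0, 0, 0, 1],
  ],
)

```text
time_s: 25.85
ee_pos: [0.5259, -0.1149, 0.0791]
eef_rot: [2.589, -0.001, 1.317]
force: [-2.2, 1.3, -3.4]
grip_width: 0.0111
grip_force: 30.0
```

Emit:
play_rows(
  commands=[
    [0, -0.0006, 0.0008, 0, 0, 0, 1],
    [0, -0.0006, 0.0008, 0, 0, 0, 1],
    [0, 0, 0, 0, 0, 0, 1],
  ],
)

```text
time_s: 26.1
ee_pos: [0.5259, -0.1148, 0.0774]
eef_rot: [2.589, -0.001, 1.317]
force: [-4.3, 3.7, 0.4]
grip_width: 0.0114
grip_force: 30.0
```

Emit:
play_rows(
  commands=[
    [0, -0.0006, 0.0008, 0, 0, 0, 1],
    [0, 0, 0, 0, 0, 0, 1],
  ],
)

```text
time_s: 26.27
ee_pos: [0.526, -0.1149, 0.0772]
eef_rot: [2.588, -0.0, 1.317]
force: [-15.1, 5.5, 14.4]
grip_width: 0.0114
grip_force: 30.0
```

Emit:
play_rows(
  commands=[
    [0, -0.0006, 0.0008, 0, 0, 0, 1],
    [0, 0, 0, 0, 0, 0, 1],
  ],
)

```text
time_s: 26.43
ee_pos: [0.5262, -0.1149, 0.0769]
eef_rot: [2.586, -0.0, 1.317]
force: [-19.8, 5.4, 22.1]
grip_width: 0.0112
grip_force: 30.0
```

Emit:
play_rows(
  commands=[
    [0, -0.0006, 0.0008, 0, 0, 0, 1],
    [0, 0, 0, 0, 0, 0, 1],
  ],
)

```text
time_s: 26.6
ee_pos: [0.5265, -0.115, 0.0764]
eef_rot: [2.585, -0.0, 1.317]
force: [-21.6, 6.9, 27.6]
grip_width: 0.0111
grip_force: 30.0
```

Emit:
play_rows(
  commands=[
    [0, 0.0006, -0.0008, 0, 0, 0, 1],
    [0, 0, 0, 0, 0, 0, 0.85],
    [0, 0, 0, 0, 0, 0, 0.7],
    [0, 0, 0, 0, 0, 0, 0.6],
    [0, 0, 0, 0, 0, 0, 0.5],
    [0, 0, 0, 0, 0, 0, 0.5],
    [0, 0, -0.003, 0, 0, 0, 0.5],
    [0, 0, -0.006, 0, 0, 0, 0.5],
    [0, 0, -0.01, 0, 0, 0, 0.5],
    [0, 0, -0.012, 0, 0, 0, 0.5],
    [0, 0, -0.015, 0, 0, 0, 0.5],
    [0, 0, -0.018, 0, 0, 0, 0.5],
    [0, 0, -0.018, 0, 0, 0, 0.5],
    [0, 0, -0.018, 0, 0, 0, 0.5],
    [0, 0, -0.018, 0, 0, 0, 0.5],
    [0, 0, -0.01, 0, 0, 0, 0.5],
    [0, 0, 0, 0, 0, 0, 0.5],
  ],
)

```text
time_s: 28.02
ee_pos: [0.4608, -0.098, 0.1869]
eef_rot: [2.585, -0.0, 1.317]
force: [-0.2, 0.0, -0.3]
grip_width: 0.0234
grip_force: 0.0
```

```bash
python3 - <<'E'
from go import *
print(cur()[2]['force'].round(1))
for n,c in(("scene",(340,130)),("top",(330,110))):
    im=ctrl.camera(n)[c[1]:c[1]+200,c[0]:c[0]+200]
    cv2.imwrite(f"pics/_{n}.png",cv2.resize(im,(400,400),interpolation=3))
cv2.imwrite("pics/end.png",np.hstack([cv2.imread("pics/_scene.png"),cv2.imread("pics/_top.png")]))
for n,c in(("scene",(340,130)),("top",(330,110))):
    print(n,((proj(n,place(UNIT,[bar(0,.062),bar(0,-.062)]))-c)*2+([400,0] if n=='top' else [0,0])).round())
E
```

```text
[-0.2  0.  -0.3]
scene [[ 81. 268.]
 [171. 351.]]
top [[489. 261.]
 [583. 284.]]
```

View pics/end.png

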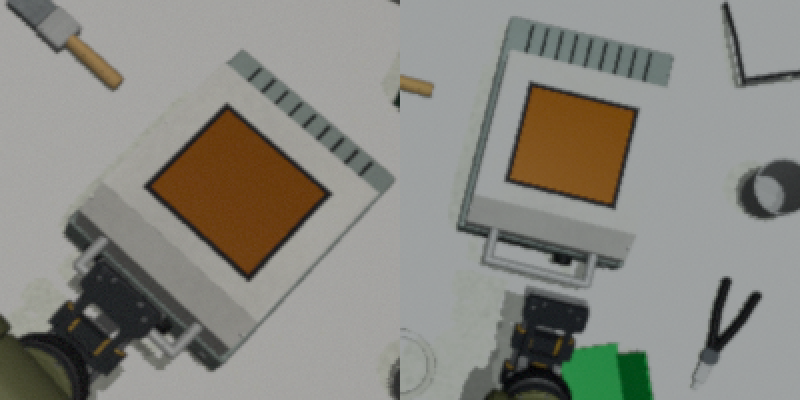

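The hood is shut: the bar ends are seen at about (488,260) and (588,285) in the top crop, against (489,261) and (583,284) predicted for shut. The gripper is clear, so I'm handing in.

```bash
python3 -c "
from station import ctrl
print(ctrl.hand_in())"
```

```text
the job is handed in; nothing more can be done
None
```

The job is handed in at about 28 s: the fork tray was slid home against the stops with the bracket standing on it, the hood lowered under grip until shut and released; the switch lever itself I could not see, so I judged "home" from the tray's position and the contact force at the stops, and the flange tray was not touched.

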